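# Hold a jig fence over its outline against a straightedge stop

## Task

Lay the straightedge flat on the bench with its long straight edge flush against the panel's front edge, as a stop that runs the whole length of the blue outline, and let go of it. Then pick up the dark wooden fence, lift it over the red bar clamp, and finish still holding it level and still about a centimetre above the blue outline on the panel, squared up with the outline and touching neither panel nor straightedge, so that I can check the fit before gluing. Leave the straightedge flush and everything else on the bench where it is.

Things in the scene. Friction and masses are not known exactly. Their poses are not given: they have to be found in the camera images.
- panel: Plywood jig panel screwed to the bench, 140 (x) by 240 (y) by 18 mm thick; origin at the centre of its underside, on the bench. Its front edge is the upright long face at x = -70 mm in its own frame (the side nearer the robot), along y. Two steel bench dogs 28 mm high stand against its far edge. It cannot move; its place and yaw vary.
- outline (a point): Centre of the blue-lined rectangle on the panel's top face (18 mm above the bench): the place for the fence, 50 mm along x by 100 mm along y, axes as the panel's. It lies 45 mm from the panel's centre towards its front edge, so one long side of the rectangle runs along the panel's front edge.
- straightedge_grip (a point): Centre of the red grip block, 40 mm above the underside of the loose aluminium straightedge (0.4 kg). Bar 50 (x) by 200 (y) by 22 mm high; grip block 24 (x) by 40 (y) mm, from 22 to 58 mm up. y runs along the bar, z up. Its working edge is the long face at x = +35 mm from this point (other long face at -15 mm). It starts flat on the bench, working edge facing roughly away from the robot.
- edge_left (a point): The +y end of the straightedge's working edge, half-way up the bar (11 mm above its underside).
- edge_right (a point): The -y end of the straightedge's working edge, half-way up the bar (11 mm above its underside).
- fence_center (a point): Centre (half-way up) of the loose fence, dark wood, the shape of an upside-down T: foot 50 (x) by 100 (y) by 16 mm, and on its middle line an upright rib 18 (x) by 100 (y) mm; 56 mm high in all, this point is 28 mm above its underside. y runs along its length, z up. It starts standing on its foot on the bench; 0.1 to 0.25 kg.
- clamp: Red bar clamp standing on the bench between fence and panel, loose, 1.8 kg: 240 mm long along its own x, feet 66 mm wide (y), two jaws 100 mm high; origin on the bench below the middle of the bar.
- offcut: Loose offcut of pale wood, 45 by 85 by 35 mm, origin at the centre of its underside; it and the fence may have swapped places.
- glue: White glue bottle with orange cap, 52 mm across, 130 mm high, standing; origin at the centre of its underside.
- jar: Amber glass jar with black lid, 64 mm across, 80 mm high, standing; origin at the centre of its underside.
- hammer: Hammer 260 mm long lying on the bench to the right of the panel; origin under its middle, x along the handle.
- wrench: Wrench 160 mm long lying on the bench at the right front; origin under its middle, x along it.
Things that resemble listed ones, but are neither listed nor needed, are in the scene too. Of the things like the part that bears straightedge_grip, leave any that is yellow; of the rest the larger one is meant. Leave any green look-alike of the part that bears fence_center alone.

How it is judged:
On the way, in this order (a step that is already met when the one before it is completed fails the run):
1. the straightedge lies flat and flush against the panel's front edge along the whole outline, let go (x of edge_left in the frame of panel between -0.0735 and -0.067 m and x of edge_right in the frame of panel between -0.0735 and -0.067 m and y of straightedge_grip in the frame of panel between -0.05 and 0.05 m and height (world z) of straightedge_grip below 0.043 m and angle between straightedge_grip's own z axis and vertical below 0.06 rad and contact force between the fingers and straightedge below 0.05 N), for 0.2 s.
2. the fence is carried above the bar clamp (height (world z) of fence_center above 0.12 m and y of fence_center in the frame of clamp between -0.05 and 0.05 m).
At the end, for the whole second after the job is handed in: Fence held still, underside 4-20 mm above the panel, centre within 8 mm of the outline's, turned within 5 deg and level within 4 deg, touching neither panel nor straightedge; straightedge flat, let go, both ends within 3 mm of the panel's front edge, centred within 50 mm of the outline's middle (all of step 1 and z of fence_center in the frame of outline between 0.032 and 0.048 m and horizontal distance between fence_center and outline below 0.008 m and angle between the y axis of fence_center and the y axis of outline, either way round below 0.087 rad and angle between fence_center's own z axis and vertical below 0.07 rad and contact force between the fingers and fence above 1 N and contact force between fence and panel below 0.05 N and contact force between fence and straightedge below 0.05 N and linear speed of fence below 0.01 m/s and angular speed of fence below 0.1 rad/s); the arm keeps its last pose, push and grip.
It fails at once if the clamp is shifted by over 20 mm (distance of clamp from where it was at the start of the episode above 0.02 m).
It fails at once if the offcut, glue bottle, jar, hammer or wrench is shifted by over 20 mm (distance of any of offcut, glue, jar, hammer, wrench from where it was at the start of the episode above 0.02 m).
It fails at once if the clamp, glue bottle or jar is tipped (angle between any of clamp, glue, jar's own z axis and vertical above 0.3 rad).
It also fails if it takes over 59 s, if anything falls off the work surface, if the arm or the gripper's body presses on something with over 40 N, if the wrist force passes 120 N, or if a joint passes its speed limit or range.

## Robot

A 7-joint arm with a two-finger parallel gripper is mounted at the origin on the work surface. World frame = base frame: x ahead of the robot, y to its left, z up, the work surface at z = 0. Lengths are in m, angles in rad, forces in N, time in s.
With the tool pointing down it reaches from about 0.35 to 0.9 m from the base axis. Payload 19.9 kg.
Tool frame: the origin (TCP) lies between the finger pads; the fingertips stand 19 mm ahead of it and the grasp point (between the pads) is the TCP; z points along the fingers, y is the direction in which the jaws open and shut (so a half turn about z gives the same grasp; the last joint's range is limited). The gripper opens to 94 mm and grips with 3 to 60 N. Pads are 16 mm wide; open, the fingers measure 119 mm over their backs; the gripper's body (75 mm by 177 mm) begins 78 mm behind the grasp point.
Start: joints at [1.083, 0.417, -0.01, 1.614, 0.005, 1.111, -0.053], TCP at [0.269, -0.564, 0.224] pointing down, gripper open.
Joint ranges: [-2.81, 2.81], [-0.39, 2.02], [-1.27, 1.25], [0.06, 2.57], [-1.19, 4.33], [0.19, 2], [-2.82, 2.82]. Speed limits (rad/s): [1.89, 1.89, 2.39, 2.39, 3.01, 3.01, 3.01].

## Interface

Orientations are given as a 3x3 rotation matrix whose columns are the frame's x, y, z axes.
In Python, from rig import robot gives the robot as it stands. Calls block until the motion is done:
- robot.move_ptp(position, orientation): joint-space move of the TCP to a pose.
- robot.move_linear(position, velocity=0.15, frame=None, threshold=None): straight line of the TCP; frame=None keeps the orientation; velocity is the mean speed in m/s. With threshold (N) it stops when the force on the tool has changed by that much, and returns True; else False.
- robot.goto_joints(angles): joint-space move.
- robot.gripper_to(opening): finger opening in m; the grip force is fixed at half the most; returns when the fingers have stopped.
- robot.pause(seconds).
- robot.ik(position, orientation): joint angles nearest the present ones, or None.
- robot.get_state(): the state.
- robot.grab_frame(name): name is "scene" or "top" or "wrist"; returns the picture (420x560x3 uint8, red, green, blue); there is no depth.
- robot.camera_info(name): a dict with "fx", "fy", "cx", "cy" (pixels), "rvec" (rotation vector, rad) and "tvec" (3), from world to camera coordinates, as OpenCV has them. Camera axes: x right, y down, z forward; pixel columns grow to the right and rows downward; lengths in m; the calibration is good to about 2 mm. A picture is of the moment at which its call begins: read the wrist's pose just before it. camera_info takes no time and is no camera call; for the wrist camera it gives the pose at the moment of the call.
A pose or a line that the arm cannot do raises robot.PlanningError and nothing moves.
- robot.sign_off(): hands the job in, once; it reports no verdict.
The state is a dict: "time": time; "qpos": joint angles; "joint_vel": joint speeds; "effort": joint torques, N m; "ee_pos": TCP position; "tool_rot": TCP orientation; "force": force on the tool from outside, world axes, zero at the start; "moment": the same for the moment, N m; "opening": finger opening in m.
Only numpy, scipy, OpenCV 4.12 (cv2) and the standard library are available. Lean on these libraries where they do the work, as an engineer would, in place of code of your own. Each camera call takes 0.05 s, during which the arm holds its last target.

## Working session

There is one attempt and no reset: what is moved stays moved. The work goes in short steps, each a Python script; the robot and the scene stay as the last script left them, time stands still between calls to the robot, and variables do not carry over. Pictures are saved under pics/ and viewed, and the job is handed in when it is done.

```bash
ls; mkdir -p pics
python3 - <<'E'
from rig import robot
import cv2
for n in("scene","top"):
    im=robot.grab_frame(n); cv2.imwrite(f"pics/{n}0.png",im[:,:,::-1])
    print(n,robot.camera_info(n))
s=robot.get_state();print(s["time"],s["ee_pos"],s["tool_rot"],s["opening"])
E
```

```text
pics
scene {'fx': 416.6318291485805, 'fy': 416.6318291485805, 'cx': 288.29575419772186, 'cy': 212.5835107070222, 'rvec': array([ 0.95229739,  2.67590936, -0.81060054]), 'tvec': array([ 0.40453514, -0.20209469,  1.68069503])}
top {'fx': 539.198343556771, 'fy': 539.198343556771, 'cx': 285.9051233220283, 'cy': 206.1915451674376, 'rvec': array([ 2.15853308, -2.1072338 ,  0.18379395]), 'tvec': array([-0.02826673,  0.51391964,  1.51584226])}
0.1 [ 0.26931119 -0.56362599  0.22387998] [[ 9.02253060e-01  4.31206543e-01 -5.76425759e-04]
 [ 4.31206916e-01 -9.02252546e-01  9.69218982e-04]
 [-1.02148042e-04 -1.12303957e-03 -9.99999364e-01]] 0.09381821807066887
```

View pics/scene0.png

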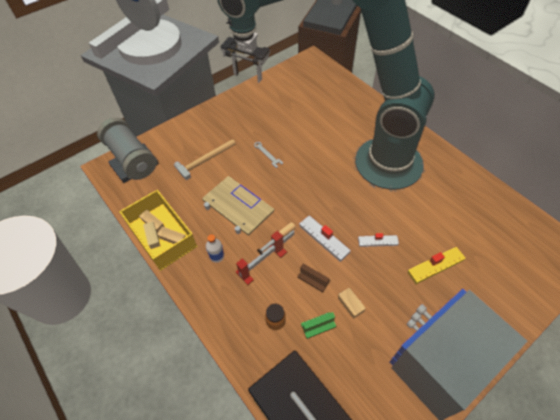

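View pics/top0.png

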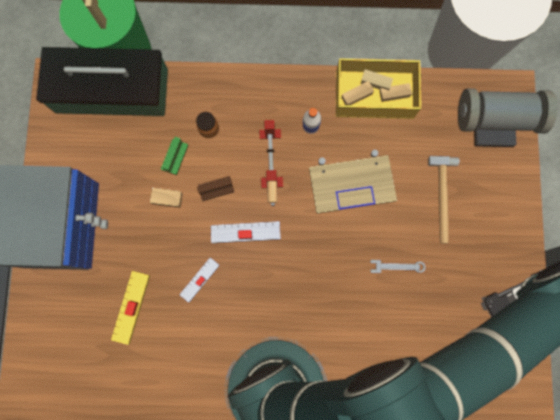

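Candidates in the top image:
- **Straightedge:** the large white bar at (245,233), a small white one at (199,280) and a yellow one at (130,308). I choose (245,233).
- **Fence:** the dark T at (215,188), a green one at (175,156) and the pale offcut at (166,198). I choose (215,188).

I'll check both in a close crop.

```bash
cat > h.py <<'E'
import numpy as np, cv2
def cam(ci):
    R,_=cv2.Rodrigues(np.array(ci["rvec"])); return R,np.array(ci["tvec"])
def ray(ci,uv,z):
    R,t=cam(ci); uv=np.atleast_2d(uv).astype(float)
    d=np.c_[(uv[:,0]-ci["cx"])/ci["fx"],(uv[:,1]-ci["cy"])/ci["fy"],np.ones(len(uv))]@R
    o=-R.T@t
    return o+d*((z-o[2])/d[:,2])[:,None]
def proj(ci,P):
    R,t=cam(ci); K=np.array([[ci["fx"],0,ci["cx"]],[0,ci["fy"],ci["cy"]],[0,0,1]])
    return cv2.projectPoints(np.atleast_2d(np.array(P,float)),np.array(ci["rvec"]),t,K,None)[0][:,0]
E
python3 - <<'E'
import cv2
im=cv2.imread("pics/top0.png")[110:250,150:410]
cv2.imwrite("pics/crop0.png",cv2.resize(im,None,fx=3,fy=3,interpolation=cv2.INTER_CUBIC))
from rig import robot
from h import *
ci=robot.camera_info("top")
for n,uv,z in [("panel outline",(355,197),.018),("grip",(245,235),.058),("fence",(216,187),.056),("clampjaw near",(272,180),.1),("clampjaw far",(270,130),.1),("handle",(272,200),.05),("jar",(206,122),.08),("glue",(313,112),.13),("offcut",(166,197),.035),("wrench",(398,267),0),("small se",(200,280),.03)]: print(n,ray(ci,uv,z).round(3))
E
```

```text
panel outline [[ 0.551 -0.219  0.018]]
grip [[0.426 0.098 0.058]]
fence [[0.564 0.187 0.056]]
clampjaw near [[0.579 0.025 0.1  ]]
clampjaw far [[0.724 0.035 0.1  ]]
handle [[0.531 0.025 0.05 ]]
jar [[0.75  0.222 0.08 ]]
glue [[ 0.771 -0.086  0.13 ]]
offcut [[0.535 0.334 0.035]]
wrench [[ 0.35  -0.347  0.   ]]
small se [[0.297 0.224 0.03 ]]
```

View pics/crop0.png

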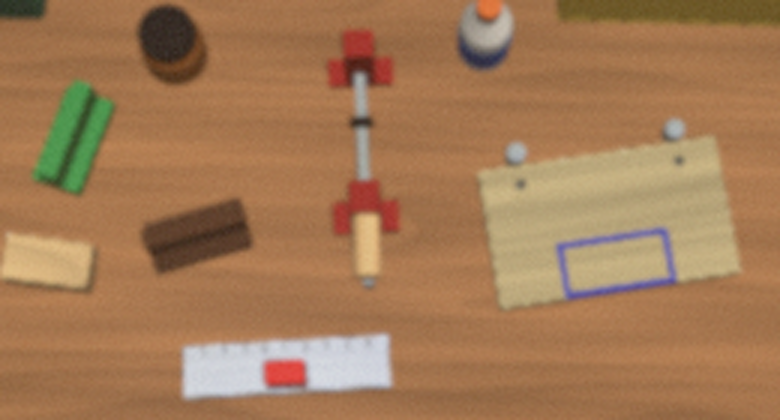

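The crop confirms both: the large white bar with the red grip is at top (245,235), and the dark brown T is at (216,187). Next are wrist close-ups, starting with the panel.

Run:
```python
from rig import robot
import cv2
from h import *
s=robot.get_state(); ci=robot.camera_info("wrist"); R,t=cam(ci)
T=np.array(s["tool_rot"]);print("cam in tool",(T.T@(-R.T@t-s["ee_pos"])).round(3)); print((T.T@R.T).round(3),ci["fx"])
# down, tool y along world x -> x = -? pick both options and look at ik
for R0 in (np.array([[0,1,0],[1,0,0],[0,0,-1.]]),np.array([[0,-1,0],[-1,0,0],[0,0,-1.]])):
    for p in ([.5,-.22,.3],[.43,.1,.3],[.43,.1,.04],[.564,.187,.3],[.564,.187,.04],[.55,-.22,.07]):
        q=robot.ik(p,R0); print(p,None if q is None else np.round(q,2))
```

```text
cam in tool [ 0.068  0.001 -0.161]
[[-0.001 -0.971 -0.24 ]
 [ 1.    -0.001 -0.001]
 [ 0.001 -0.24   0.971]] 361.091731006131
[0.5, -0.22, 0.3] [ 0.7   0.23 -0.4   1.71  0.1   1.22  0.27]
[0.43, 0.1, 0.3] [ 0.54  0.05 -0.85  1.92  0.04  1.19 -0.33]
[0.43, 0.1, 0.04] [ 0.34  0.5  -0.75  2.17  0.56  0.67 -0.8 ]
[0.564, 0.187, 0.3] [ 0.25  0.41 -0.83  1.58  0.31  1.29 -0.62]
[0.564, 0.187, 0.04] [ 0.11  0.69 -0.65  1.8   0.55  0.84 -0.8 ]
[0.55, -0.22, 0.07] [ 0.61  0.57 -0.36  1.8   0.27  0.81  0.11]
[0.5, -0.22, 0.3] [ 0.31  0.21  0.05  1.72 -0.01  1.21 -2.77]
[0.43, 0.1, 0.3] None
[0.43, 0.1, 0.04] [ 0.59  0.67 -1.09  2.17  0.85  0.82  2.1 ]
[0.564, 0.187, 0.3] [ 0.4   0.5  -1.08  1.58  0.45  1.34  2.41]
[0.564, 0.187, 0.04] [ 0.38  0.91 -1.09  1.79  0.93  1.06  2.07]
[0.55, -0.22, 0.07] [ 0.17  0.55  0.21  1.82 -0.16  0.78 -2.68]
```

```bash
cat >> h.py <<'E'
RA=np.array([[0,1,0],[1,0,0],[0,0,-1.]])
def rz(a): c,s=np.cos(a),np.sin(a); return np.array([[c,-s,0],[s,c,0],[0,0,1.]])
def snap(robot,n,f):
    import json
    ci=robot.camera_info(n); im=robot.grab_frame(n)[:,:,::-1].copy(); cv2.imwrite(f"pics/{f}.png",im)
    json.dump({k:(v.tolist() if hasattr(v,"tolist") else v) for k,v in ci.items()},open(f"pics/{f}.json","w")); return ci,im
E
python3 - <<'E'
from rig import robot
from h import *
robot.move_ptp([.50,-.2,.25],RA); snap(robot,"wrist","w_panel"); print(robot.get_state()["time"])
robot.move_ptp([.48,.15,.25],RA); snap(robot,"wrist","w_se"); s=robot.get_state(); print(s["time"],s["ee_pos"],s["force"])
E
```

```text
1.7417
3.1083 [0.48052213 0.14866134 0.24988237] [-0.57869961 -0.17055696 -0.40509581]
```

View pics/w_panel.png

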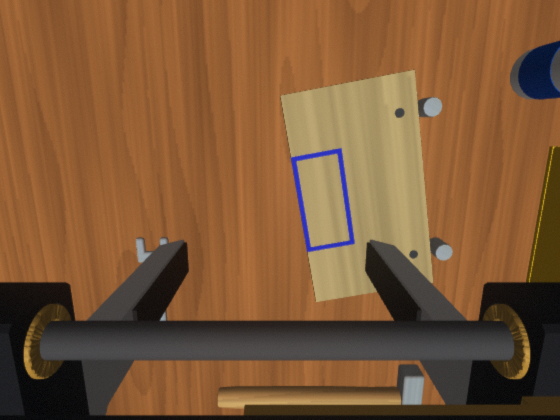

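View pics/w_se.png

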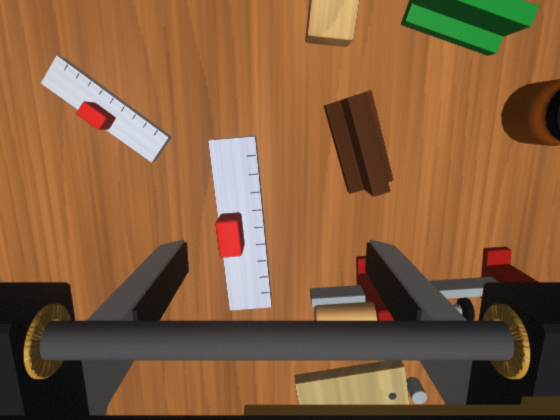

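The panel picture shows the blue outline with corners near (293,158), (341,150), (353,243) and (308,250), and the front edge running (282,96)–(316,301). The second shows the large white bar at (240,222) with its grip at (230,235), the small white bar at (105,108), and the dark fence at (358,142).

```bash
cat > meas.py <<'E'
import json,sys
from h import *
def load(f): return json.load(open(f"pics/{f}.json")),cv2.imread(f"pics/{f}.png")
def big(m,roi=None):
    m=m.astype(np.uint8)
    if roi: 
        k=np.zeros_like(m); x0,y0,x1,y1=roi; k[y0:y1,x0:x1]=1; m=m*k
    cs,_=cv2.findContours(m,cv2.RETR_EXTERNAL,cv2.CHAIN_APPROX_NONE)
    return max(cs,key=cv2.contourArea)[:,0]
def rect(ci,c,z):
    P=ray(ci,c,z)[:,:2]
    (cx,cy),(w,h),a=cv2.minAreaRect((P*1000).astype(np.float32)); 
    b=cv2.boxPoints(((cx,cy),(w,h),a))/1000
    e=max([b[1]-b[0],b[2]-b[1]],key=np.linalg.norm); e=e*np.sign(e[1])
    yaw=np.arctan2(-e[0],e[1])
    return np.array([cx,cy])/1000,sorted([w,h]),yaw
if __name__=="__main__":
    ci,im=load("w_panel"); h=cv2.cvtColor(im,cv2.COLOR_BGR2HSV); H,S,V=[h[...,i].astype(int) for i in range(3)]
    c=big((H>110)&(H<130)&(S>120)&(V>80),(270,120,380,270)); print("outline",rect(ci,c,.018))
    m=((H>17)&(H<30)&(S>40)&(V>120)); m2=cv2.morphologyEx(m.astype(np.uint8),cv2.MORPH_CLOSE,np.ones((9,9)))
    c=big(m2,(250,50,440,310)); 
    print("panel",rect(ci,c,.018), cv2.contourArea(c))
    ci,im=load("w_se"); h=cv2.cvtColor(im,cv2.COLOR_BGR2HSV); H,S,V=[h[...,i].astype(int) for i in range(3)]
    m=(V>150)&(S<70)|((H<6)|(H>174))&(S>180)&(V>100)
    c=big(cv2.morphologyEx(m.astype(np.uint8),cv2.MORPH_OPEN,np.ones((3,3))),(200,125,290,315)); r=rect(ci,c,.022); print("bar",r)
    print("grip exp",r[0]+rz(r[2])[:2,:2]@[-.010,0])
    m=((H<6)|(H>174))&(S>180)&(V>100)
    c=big(m,(200,200,260,270)); print("grip low/high",rect(ci,c,.058),rect(ci,c,.022)[0])
    x,y,w,hh=cv2.boundingRect(c)
    m=(V<85)&(S>90)&(H<20); c=big(m,(300,80,410,205)); print("fence foot?",rect(ci,c,0.016),rect(ci,c,.056))
    cr=im[80:210,300:420]; cv2.imwrite("pics/cfence.png",cv2.resize(cr*2 if 0 else cv2.convertScaleAbs(cr,alpha=2),None,fx=4.5,fy=4.5,interpolation=cv2.INTER_CUBIC))
    cr=im[180:280,190:290]; cv2.imwrite("pics/cgrip.png",cv2.resize(cr,None,fx=5,fy=5))
E
python3 meas.py
```

```text
outline (array([ 0.55052338, -0.22059761]), [54.8746223449707, 109.63482666015625], np.float32(0.17853852))
panel (array([ 0.59227533, -0.21278088]), [139.647705078125, 239.2303009033203], np.float32(0.17902198)) 24016.0
bar (array([0.43798938, 0.09986303]), [53.35856246948242, 199.49380493164062], np.float32(0.08192011))
grip exp [0.42802292 0.09904474]
grip low/high (array([0.42995819, 0.10032632]), [22.952600479125977, 38.02544403076172], np.float32(0.07854712)) [0.42487427 0.08847592]
fence foot? (array([0.56951111, 0.18808321]), [50.24555969238281, 109.07129669189453], np.float32(0.30725905)) (array([0.56041559, 0.19095523]), [45.15338134765625, 98.01725006103516], np.float32(0.30725893))
```

```bash
python3 -c "
import cv2,numpy as np
a=cv2.imread('pics/cfence.png');b=cv2.imread('pics/cgrip.png');a=cv2.resize(a,(390,422));b=cv2.resize(b,(400,422));cv2.imwrite('pics/c1.png',np.hstack([a,b]))"
```

```text
(no output)
```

View pics/c1.png

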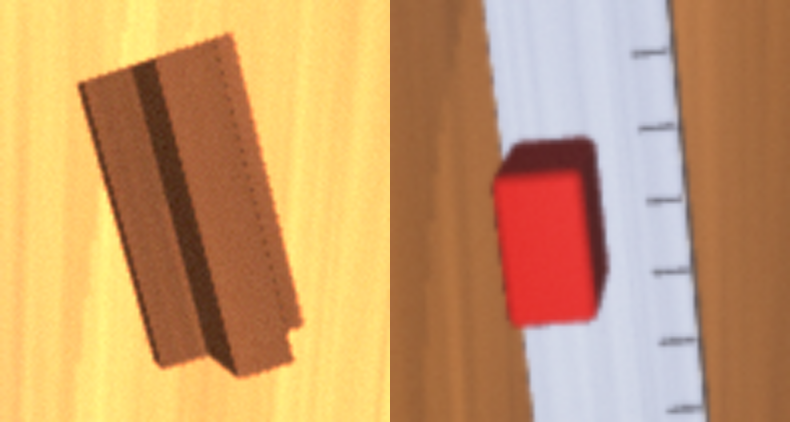

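The left crop shows the fence. Its rib top runs from (157,62)/(215,40) to (240,378)/(292,357), with the left rib wall dark and the foot to the left. The right crop shows the red grip top as a bright face centred near (545,250). I'll compute the fence from the rib, then grasp the straightedge.

```bash
python3 - <<'E'
from meas import *
ci,_=load("w_se")
c=np.array([(157,62),(215,40),(292,357),(240,378)],float)
uv=np.c_[c[:,0]/3.25+300-.35,c[:,1]/3.246+80-.35]
P=ray(ci,uv,.056)[:,:2]; print("rib",P.mean(0),np.linalg.norm(P[0]-P[1]),np.linalg.norm(P[1]-P[2]))
d=P[0]+P[1]-P[2]-P[3]; print("yaw",np.arctan2(-d[0],d[1]))
from rig import robot
g=np.array([.429,.0997]); R=rz(.081)@RA
robot.move_ptp([*g,.11],R)
robot.move_linear([*g,.046],velocity=.12)
print(robot.get_state()["ee_pos"],robot.get_state()["force"])
robot.gripper_to(.01)
s=robot.get_state();print(s["time"],s["opening"],s["force"],s["ee_pos"])
robot.move_linear([*g,.14],velocity=.15)
s=robot.get_state();print(s["time"],s["opening"],s["force"],s["ee_pos"])
snap(robot,"scene","s1")
E
python3 -c "
import cv2
im=cv2.imread('pics/s1.png')[120:330,160:460];cv2.imwrite('pics/s1c.png',cv2.resize(im,None,fx=2.6,fy=2.6))"
```

```text
rib [0.56986269 0.19326982] 0.01750179150519222 0.09729322294969289
yaw 0.3050256287421101
[0.42960645 0.10007012 0.04668946] [-0.04977629 -0.33489231 -0.51139995]
5.5417 0.023847594123819007 [ 1.36032102 -0.11051137 -0.82205049] [0.42917827 0.09974019 0.04605428]
6.3167 0.02355008309233732 [ 0.41983227  0.16852024 -4.21190989] [0.42848692 0.09942378 0.13926056]
```

View pics/s1c.png

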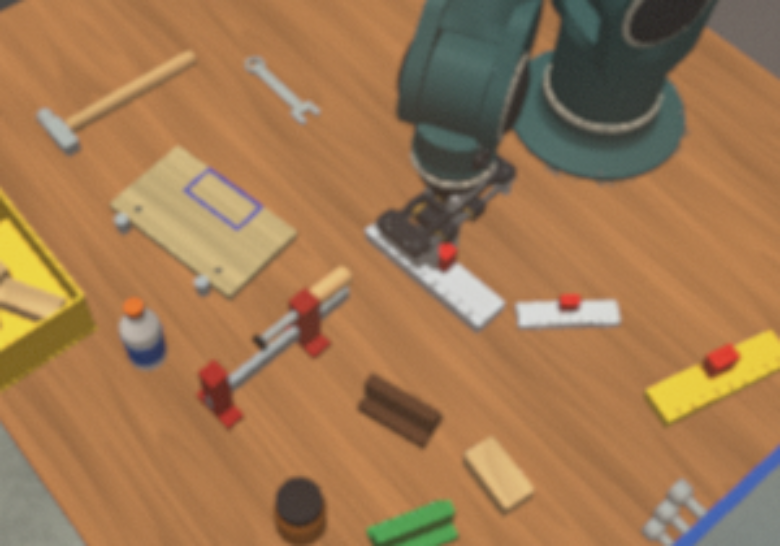

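The straightedge is held: it weighs 4 N and the opening is 23.5 mm. Now carry it over, lower it, and slide it against the panel.

Run:
```python
from rig import robot
from h import *
a=.179; R=rz(a)@RA; ex=rz(a)[:2,0]; O=np.array([.549,-.2207])
g=O-.060*ex; pre=g-.014*ex
def st(l):
    s=robot.get_state();print(l,round(s["time"],2),np.round(s["ee_pos"],4),np.round(s["force"],2),round(s["opening"],4))
robot.move_ptp([*pre,.14],R); st("above")
robot.move_linear([*pre,.056],velocity=.12); st("low")
print(robot.move_linear([*pre,.040],velocity=.02,threshold=3)); st("down")
snap(robot,"wrist","w_pre")
```

```text
above 7.64 [ 0.4765 -0.2323  0.1399] [ 0.44  1.01 -3.29] 0.0241
low 8.49 [ 0.4766 -0.2339  0.0566] [ 0.13 -0.1  -3.78] 0.0242
True
down 9.04 [ 0.4762 -0.234   0.0458] [1.08 0.2  0.33] 0.024
```

View pics/w_pre.png

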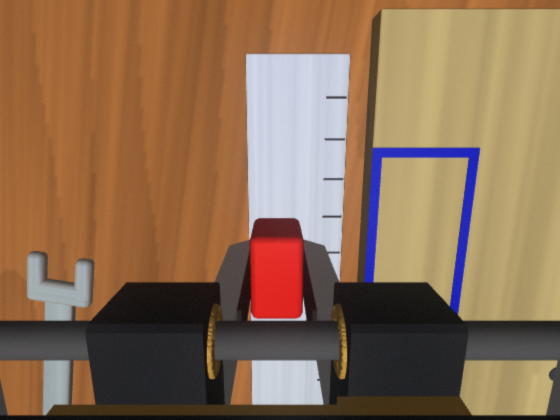

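The picture shows the bar on the bench, parallel to the panel, with an even gap: bar edge column 347 and panel edge 372 at row 100. The left jaw stays clear of the wrench. Slide it in.

Run:
```python
from rig import robot
from h import *
a=.179; ex=rz(a)[:2,0]; ey=rz(a)[:2,1]
def st(l):
    s=robot.get_state();p=np.array(s["ee_pos"]);print(l,round(s["time"],2),np.round(p,4),np.round(s["force"],2),np.round(s["moment"],2),round(s["opening"],4),"ex,ey",p[:2]@ex,p[:2]@ey)
    return p
p=st("0")
q=p[:2]+.024*ex
print(robot.move_linear([*q,p[2]],velocity=.025,threshold=7)); st("contact")
robot.pause(.2); st("hold")
snap(robot,"wrist","w_con")
```

```text
0 9.09 [ 0.4761 -0.2339  0.0457] [ 2.35 -0.44  0.4 ] [-0.26 -0.51 -0.02] 0.0239 ex,ey 0.4268866248843995 -0.314986545906188
True
contact 9.33 [ 0.4762 -0.234   0.0457] [-0.57 -0.56  6.75] [-0.    0.02  0.04] 0.0235 ex,ey 0.426896281414063 -0.3150003639165722
hold 9.53 [ 0.4762 -0.2339  0.0457] [-0.98 -1.01  7.29] [ 0.01  0.02 -0.01] 0.0237 ex,ey 0.4268929602882835 -0.3149821998836785
```

View pics/w_con.png

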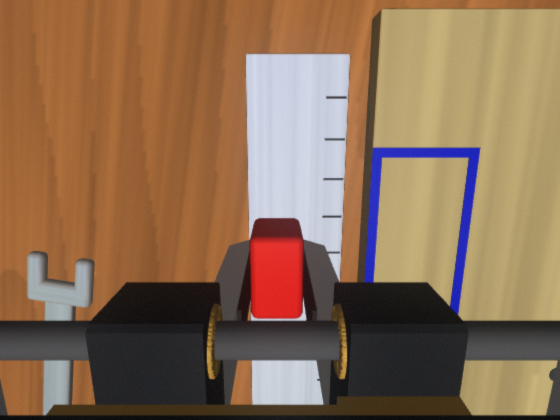

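The bar hasn't moved: the stop was tripped by downward press, not by the panel. I'll relieve the height slightly and slide again.

Run:
```python
from rig import robot
from h import *
a=.179; ex=rz(a)[:2,0]; ey=rz(a)[:2,1]
def st(l):
    s=robot.get_state();p=np.array(s["ee_pos"]);print(l,round(s["time"],2),np.round(p,4),np.round(s["force"],2),np.round(s["moment"],2),round(s["opening"],4),"ex,ey",p[:2]@ex,p[:2]@ey)
    return p
p=st("0")
robot.move_linear([p[0],p[1],.0475],velocity=.03); robot.pause(.1); p=st("up")
q=p[:2]+.024*ex
print(robot.move_linear([*q,.0475],velocity=.03,threshold=7)); st("contact")
robot.pause(.2); st("hold")
snap(robot,"wrist","w_con2")
```

```text
0 9.58 [ 0.4762 -0.234   0.0458] [-1.06  0.75  5.55] [-0.03  0.   -0.02] 0.0239 ex,ey 0.4268934674322485 -0.31500585656463226
up 9.93 [ 0.4759 -0.2339  0.0473] [ 0.24 -0.2  -3.84] [-0.04 -0.18  0.02] 0.0237 ex,ey 0.42664350129145473 -0.3148683270354551
True
contact 10.47 [ 0.4899 -0.2311  0.0469] [ 0.17  0.36 -4.36] [-0.03 -0.04 -0.02] 0.0237 ex,ey 0.4409451897192573 -0.31462525241108735
hold 10.68 [ 0.4895 -0.2311  0.0467] [-0.63 -0.47 -4.83] [-0.06 -0.08 -0.06] 0.0239 ex,ey 0.4405535428141724 -0.3145219872205713
```

View pics/w_con2.png

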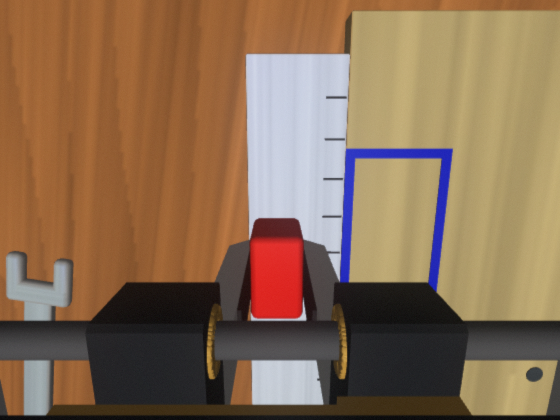

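It touched the panel at ex=0.4409, which agrees with vision, and the gap is closed along the visible edge. Set it down with a slight push and let go.

Run:
```python
from rig import robot
from h import *
a=.179; ex=rz(a)[:2,0]; ey=rz(a)[:2,1]
def st(l):
    s=robot.get_state();p=np.array(s["ee_pos"]);print(l,round(s["time"],2),np.round(p,4),np.round(s["force"],2),np.round(s["moment"],2),round(s["opening"],4),"ex,ey",p[:2]@ex,p[:2]@ey)
    return p
p=st("0"); q=p[:2]+.0015*ex
print(robot.move_linear([*q,.044],velocity=.02,threshold=4)); st("down")
robot.gripper_to(.06); p=st("open")
robot.move_linear([p[0],p[1],.13],velocity=.2)
b=p[:2]+.02*ex+.0*ey
snap(robot,"wrist","w_rel"); st("up")
```

```text
0 10.72 [ 0.4895 -0.2311  0.0467] [-0.3  -0.93 -3.83] [-0.02 -0.05  0.03] 0.0236 ex,ey 0.44050920259173926 -0.3145661976260211
True
down 10.93 [ 0.4902 -0.2313  0.045 ] [-0.83  0.2   3.27] [-0.14 -0.23  0.06] 0.0239 ex,ey 0.44119471855322023 -0.3149153385772442
open 11.67 [ 0.4895 -0.2311  0.0446] [0.03 0.22 0.53] [-0.03 -0.06 -0.03] 0.0602 ex,ey 0.4404938305725243 -0.314524326383652
up 12.29 [ 0.489  -0.231   0.1295] [ 0.2  -0.14 -0.27] [ 0.01 -0.12 -0.01] 0.0601 ex,ey 0.4400810108985274 -0.31437015925147127
```

View pics/w_rel.png

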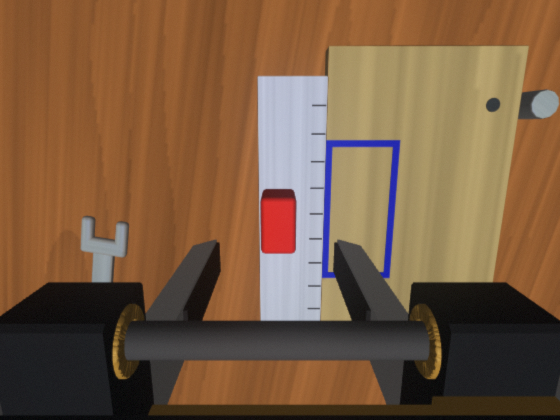

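It is flush in the visible part, with bar edge and panel edge meeting at column 328 (row 80) through 322 (row 310). I'll take a whole-length view from higher up.

Run:
```python
from rig import robot
from h import *
a=.179; ex=rz(a)[:2,0]; ey=rz(a)[:2,1]
b=np.array([.50,-.22])+.05*ey*-1
robot.move_linear([*b,.25],velocity=.25)
ci,im=snap(robot,"wrist","w_all"); print(robot.get_state()["time"])
# expected working edge ends (projected) from contact
from meas import *
h=cv2.cvtColor(im,cv2.COLOR_BGR2HSV); H,S,V=[h[...,i].astype(int) for i in range(3)]
m=((V>150)&(S<70)); c=big(cv2.morphologyEx(m.astype(np.uint8),cv2.MORPH_CLOSE,np.ones((11,11))))
r=rect(ci,c,.022); print("bar",r,"ex,ey",r[0]@ex,r[0]@ey,"edge ex",r[0]@ex+.025)
m=((H>17)&(H<30)&(S>40)&(V>120)); c=big(cv2.morphologyEx(m.astype(np.uint8),cv2.MORPH_CLOSE,np.ones((9,9)))); r=rect(ci,c,.018); print("panel",r,"front ex",r[0]@ex-.07,"ey",r[0]@ey)
c=big((H>110)&(H<130)&(S>120)&(V>80),(200,60,450,320)); r=rect(ci,c,.018); print("outline",r,"ex,ey",r[0]@ex,r[0]@ey)
```

```text
13.0
bar (array([ 0.52576624, -0.22493434]), [104.93800354003906, 198.6570281982422], np.float32(0.17672966)) ex,ey 0.4773170847208849 -0.3149507784149084 edge ex 0.5023170847208849
panel (array([ 0.59222009, -0.21259691]), [139.3972930908203, 237.9836883544922], np.float32(0.17739077)) front ex 0.474905783854968 ey -0.31464228981371906
outline (array([ 0.55043793, -0.22007582]), [54.7825813293457, 108.91585540771484], np.float32(0.17803428)) ex,ey 0.5024596164020512 -0.31456257341099336
```

View pics/w_all.png

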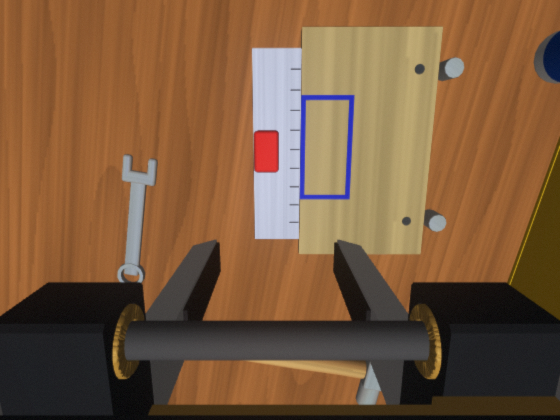

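The whole bar lies flush, with the edges meeting along column ~300 from row 48 to row 238. It is centred on the outline (ey −0.3150 against −0.3146), and its yaw matches the panel within 0.001. Now the fence: a hover look, then the grasp.

Run:
```python
from rig import robot
from h import *
R=rz(.305)@RA
robot.move_ptp([.57,.17,.2],R); ci,im=snap(robot,"wrist","w_f"); print(robot.get_state()["time"])
cr=cv2.convertScaleAbs(im[60:320,180:500],alpha=2); cv2.imwrite("pics/w_fc.png",cv2.resize(cr,None,fx=2.2,fy=2.2,interpolation=cv2.INTER_CUBIC))
```

```text
14.6833
```

View pics/w_fc.png

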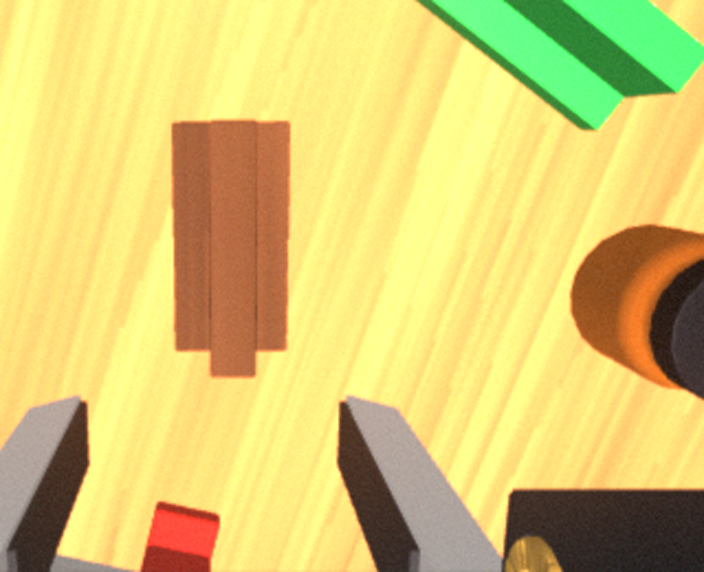

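The rib top is centred in the crop at (210,120)–(257,120) down to (211,377)–(255,377), square with the tool. Compute and grasp.

```bash
python3 - <<'E'
from rig import robot
from meas import *
ci,_=load("w_f")
c=np.array([(210,120.5),(257,120.5),(255,377),(211,377)],float)
uv=c/2.2+[180-.25,60-.25]
P=ray(ci,uv,.056)[:,:2]; d=P[0]+P[1]-P[2]-P[3]; f=P.mean(0); yaw=np.arctan2(-d[0],d[1])
print("rib",f,yaw,np.linalg.norm(P[0]-P[1]),np.linalg.norm(P[1]-P[2]))
def st(l):
    s=robot.get_state();p=np.array(s["ee_pos"]);print(l,round(s["time"],2),np.round(p,4),np.round(s["force"],2),np.round(s["moment"],2),round(s["opening"],4))
    return p
R=rz(yaw)@RA
robot.move_ptp([*f,.13],R); robot.gripper_to(.08)
robot.move_linear([*f,.044],velocity=.1); st("at")
robot.gripper_to(.005); p=st("grip")
robot.move_linear([p[0],p[1],.11],velocity=.15); st("up")
snap(robot,"scene","s2"); snap(robot,"wrist","w_h")
E
python3 -c "
import cv2,numpy as np
im=cv2.imread('pics/s2.png')[120:330,160:460];a=cv2.resize(im,(400,280))
b=cv2.convertScaleAbs(cv2.imread('pics/w_h.png'),alpha=1.8);cv2.imwrite('pics/s2c.png',np.hstack([a,cv2.resize(b,(373,280))]))"
```

```text
rib [0.56966755 0.1931963 ] 0.3066610754354806 0.017428001470449563 0.09938104709787945
at 16.61 [0.57   0.1934 0.0446] [-0.61  0.23 -0.46] [-0.05 -0.13  0.03] 0.0802
grip 17.58 [0.5697 0.1932 0.044 ] [ 0.64  1.08 -0.44] [ 0.04 -0.18 -0.02] 0.0179
up 18.18 [0.5695 0.1928 0.1094] [-0.25 -0.28 -0.8 ] [-0.03 -0.1   0.04] 0.0176
```

View pics/s2c.png

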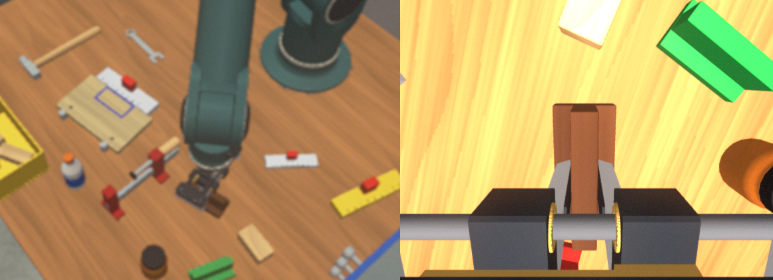

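The fence is held level in the jaws (opening 17.7 mm). Carry it over the clamp to above the outline.

Run:
```python
from rig import robot
from h import *
a=.178; ex=rz(.179)[:2,0]; ey=rz(.179)[:2,1]; O=.5010*ex-.3146*ey; print(O)
def st(l):
    s=robot.get_state();p=np.array(s["ee_pos"]);print(l,round(s["time"],2),np.round(p,4),np.round(s["force"],2),np.round(s["moment"],2),round(s["opening"],4)); return p
p=st("0"); R=rz(a)@RA
robot.move_linear([p[0],p[1],.24],velocity=.15)
robot.move_linear([.575,.03,.24],velocity=.12,frame=rz(.26)@RA); st("over clamp")
robot.move_linear([*O,.24],velocity=.14,frame=R); st("above")
robot.move_linear([*O,.13],velocity=.08); st("low")
snap(robot,"wrist","w_l");
```

```text
[ 0.5490083  -0.22037253]
0 18.27 [0.5692 0.1928 0.1088] [-0.09  0.8  -1.37] [-0.   -0.07 -0.02] 0.018
over clamp 20.8 [0.575  0.0308 0.24  ] [-0.33  0.52 -1.62] [-0.03 -0.09  0.01] 0.0177
above 22.75 [ 0.5492 -0.2196  0.2401] [-0.75 -0.2  -2.59] [ 0.01 -0.09  0.  ] 0.0178
low 24.27 [ 0.5492 -0.2205  0.1305] [ 0.88  0.06 -1.4 ] [-0.02 -0.12 -0.01] 0.0178
```

View pics/w_l.png

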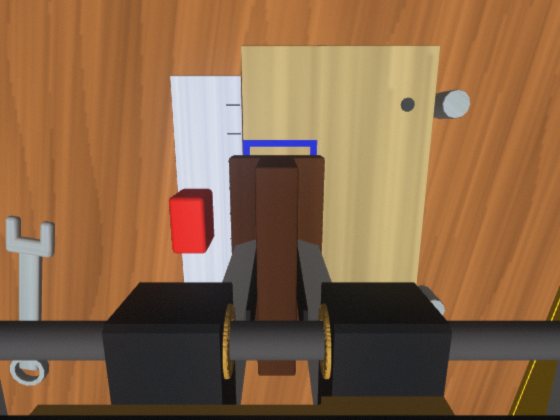

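The fence is square over the outline (foot columns 230–323, outline 243–317 at row 150). Lower it to 1 cm above the panel.

```bash
python3 - <<'E'
from rig import robot
from h import *
def st(l):
    s=robot.get_state();p=np.array(s["ee_pos"]);T=np.array(s["tool_rot"]);print(l,round(s["time"],2),np.round(p,4),np.round(s["force"],2),np.round(s["moment"],2),round(s["opening"],4),"tilt",np.arccos(-T[2,2])); return p
robot.move_linear([.5490,-.2204,.0745],velocity=.04); robot.pause(.4); st("end")
snap(robot,"wrist","w_e"); snap(robot,"scene","s3"); snap(robot,"top","t3")
E
python3 -c "
import cv2,numpy as np
im=cv2.imread('pics/s3.png')[120:330,160:460];a=cv2.resize(im,(400,280))
t=cv2.imread('pics/t3.png')[80:290,120:460];
cv2.imwrite('pics/s3c.png',np.hstack([a,cv2.resize(t,(400,280))]))"
```

```text
end 26.26 [ 0.549  -0.2204  0.0745] [ 0.25  0.03 -1.3 ] [-0.01 -0.06  0.05] 0.0178 tilt 3.3270198713246214e-05
```

View pics/w_e.png

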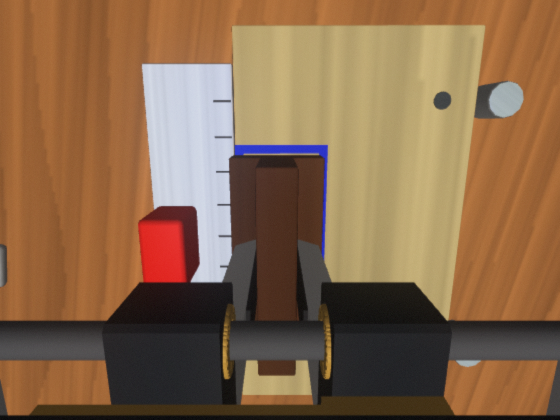

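View pics/s3c.png

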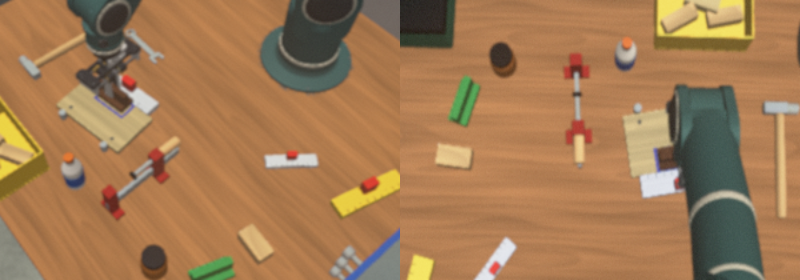

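The fence hovers over the outline (foot top edge row 156, columns 230–323; outline far line row 146–152, columns 235–327). I'll put numbers on it before handing in.

Run:
```python
from rig import robot
from meas import *
ci,im=load("w_e"); ex=rz(.179)[:2,0]; ey=rz(.179)[:2,1]
B=np.c_[ex,ey]
e=ray(ci,[(230,156),(323,156)],.046)[:,:2]@B; print("foot end",e,e.mean(0)-[0,.05])
o=ray(ci,[(235,149),(327.5,149)],.018)[:,:2]@B; print("outline end (line centre y)",o,o.mean(0)-[0,.05])
k=ray(ci,[(233,70),(232,140),(234,28)],.018)[:,:2]@B; print("edge",k)
print("tcp",np.array(robot.get_state()["ee_pos"])[:2]@B)
```

```text
foot end [[ 0.47569413 -0.26425746]
 [ 0.52412003 -0.26434537]] [ 0.49990708 -0.31430142]
outline end (line centre y) [[ 0.47522771 -0.26270776]
 [ 0.53026308 -0.26280744]] [ 0.5027454 -0.3127576]
edge [[ 0.47538884 -0.21853131]
 [ 0.47360729 -0.25744269]
 [ 0.47660564 -0.19677146]]
tcp [ 0.50099807 -0.31460364]
```

Run:
```python
from rig import robot
s=robot.get_state(); print(s["time"],s["ee_pos"],s["force"],s["opening"],abs(s["joint_vel"]).max())
print(robot.sign_off())
```

```text
26.4083 [ 0.54900704 -0.22037645  0.07449996] [ 0.73905968 -0.09293863 -1.51372694] 0.018064788412155842 0.0014318985847953842
the job is handed in; nothing more can be done
None
```

I laid the large white straightedge flush against the panel's front edge and let go of it. I then carried the dark fence over the clamp and handed the job in at 26.4 s, still holding the fence above the outline. No verdict was reported.

- **Straightedge:** measured by camera after release, its yaw matched the panel's within 0.001 rad. It was centred on the outline within 1 mm, with no visible gap along its length.
- **Fence:** it is held at an 18 mm opening with the tool vertical and the joints still. By its height when gripped, its underside is about 12 mm above the panel. The wrist force (about 1.5 N) is just its weight, so there is no sign of contact.
- **Other objects:** the last scene and top pictures show no sign that the clamp, jar, glue, offcut or wrench moved, judged by eye only. The top view shows the hammer clear of the work.

**Checks that failed or disagreed:**
- The first slide towards the panel stopped early because the bar was pressing down on the bench. I raised it about 1.5 mm and slid it again, and it then met the panel.
- Estimates of the outline's centre differ by about 3 mm across the panel (from panel shape, edge contact and the blue lines). The blue rectangle also measured about 55 × 109 mm instead of 50 × 100. I used the middle value, so the fence should be within about 3 mm of centre (8 mm allowed).

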